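# Pack and wedge up a tacked lug

## Task

The lug on the front of the frame is only tacked along its back edge, so pack it up from the table for welding: slide flat packers under it, one squarely on another, as many as it takes for the wedge to jam with a fair part of its length under the lug (one packer at least, and some may be left over). Then lay the wedge on the packers and push it in, thin end first, until you feel it grip tight between the packers and the lug, without jacking the lug up by more than about 3 mm. Finish while still holding the wedge pushed in tight, and leave the other tools on the table where they are.

Things in the scene. Friction and masses are not known exactly. Their poses are not given: they have to be found in the camera images.
- frame: Fixed low base frame of dark 50 mm square tube, 340 mm wide, top of rails 50 mm above the gap. A bright level lug plate (100 long, 70 wide, 10 mm thick, round hole) sticks out 100 mm from the front rail towards the robot, undersides flush, open underneath. Origin: middle of the lug's lower front edge, unloaded; x points level into the gap (the way to push packing in), z up.
- lug_edge (a point): Middle of the lower front edge of the lug; axes as the frame's, turning with the lug. Its height above the table (z) is the gap to be packed, 18 to 31 mm. The lug is springy: its front edge gives about 1 mm upwards for every 6 N; with the wedge well tight it stands 1 to 3 mm higher than at first.
- packer1_c (a point): Centre of a flat packer: steel flat bar 110 x 30 x 8 mm, x along its 110 mm length, z up; it lies flat on the table. Three identical packers; steel on steel slides with a friction of about 0.6.
- packer2_c (a point): Centre of the second of the three identical packers, 110 x 30 x 8 mm, x along its length, z up.
- packer3_c (a point): Centre of the third of the three identical packers, 110 x 30 x 8 mm, x along its length, z up.
- packer1: The first packer; origin at the centre of its underside.
- packer2: The second packer; origin at the centre of its underside.
- packer3: The third packer; origin at the centre of its underside.
- wedge_c (a point): Middle of the steel wedge, 7 mm above its flat underside. 120 mm long, 30 mm wide, about 0.4 kg, upright sides; the top slopes 1 in 6 from 24 mm high at the thick end (60 mm from here towards -x) to 4 mm at the thin end (60 mm towards +x). x points along it to the thin end, z up.
- wedge: The wedge; origin at the middle of its underside.
- chip_hammer: Chipping hammer lying on the table, 230 mm long; a bystander.
- spray_can: Standing spray can, 66 mm across and 170 mm tall; a bystander.
- magnet_square: Red three-sided magnetic square lying flat, 100 mm a side, 22 mm high; a bystander.
- wire_brush: Wooden-backed wire brush lying on the table, 250 mm long; a bystander.
Things that resemble listed ones, but are neither listed nor needed, are in the scene too. What is shaped like the packer2 but green or purple is not meant.

How it is judged:
On the way, in this order (a step that is already met when the one before it is completed fails the run):
1. a packer lies flat and square under the lug, let go ((((x of packer1_c in the frame of lug_edge between -0.03 and 0.07 m and y of packer1_c in the frame of lug_edge between -0.02 and 0.02 m and angle between the x axis of packer1_c and the x axis of lug_edge, either way round below 0.2 rad and angle between packer1_c's own z axis and vertical below 0.06 rad and z of packer1_c in the frame of lug_edge below 0 m) and contact force between packer1 and the fingers below 0.3 N and linear speed of packer1 below 0.02 m/s) or ((x of packer2_c in the frame of lug_edge between -0.03 and 0.07 m and y of packer2_c in the frame of lug_edge between -0.02 and 0.02 m and angle between the x axis of packer2_c and the x axis of lug_edge, either way round below 0.2 rad and angle between packer2_c's own z axis and vertical below 0.06 rad and z of packer2_c in the frame of lug_edge below 0 m) and contact force between packer2 and the fingers below 0.3 N and linear speed of packer2 below 0.02 m/s) or ((x of packer3_c in the frame of lug_edge between -0.03 and 0.07 m and y of packer3_c in the frame of lug_edge between -0.02 and 0.02 m and angle between the x axis of packer3_c and the x axis of lug_edge, either way round below 0.2 rad and angle between packer3_c's own z axis and vertical below 0.06 rad and z of packer3_c in the frame of lug_edge below 0 m) and contact force between packer3 and the fingers below 0.3 N and linear speed of packer3 below 0.02 m/s))), for 0.2 s.
2. the wedge is gripped tight between the packing and the lug (x of wedge_c in the frame of lug_edge between -0.048 and 0.05 m and y of wedge_c in the frame of lug_edge between -0.02 and 0.02 m and angle between the x axis of wedge_c and the x axis of lug_edge, either way round below 0.2 rad and angle between wedge_c's own z axis and vertical below 0.08 rad and z of wedge_c in the frame of lug_edge below 0.006 m and contact force between wedge and frame above 2.5 N and (((x of packer1_c in the frame of lug_edge between -0.03 and 0.07 m and y of packer1_c in the frame of lug_edge between -0.02 and 0.02 m and angle between the x axis of packer1_c and the x axis of lug_edge, either way round below 0.2 rad and angle between packer1_c's own z axis and vertical below 0.06 rad and z of packer1_c in the frame of lug_edge below 0 m) and contact force between wedge and packer1 above 1.5 N) or ((x of packer2_c in the frame of lug_edge between -0.03 and 0.07 m and y of packer2_c in the frame of lug_edge between -0.02 and 0.02 m and angle between the x axis of packer2_c and the x axis of lug_edge, either way round below 0.2 rad and angle between packer2_c's own z axis and vertical below 0.06 rad and z of packer2_c in the frame of lug_edge below 0 m) and contact force between wedge and packer2 above 1.5 N) or ((x of packer3_c in the frame of lug_edge between -0.03 and 0.07 m and y of packer3_c in the frame of lug_edge between -0.02 and 0.02 m and angle between the x axis of packer3_c and the x axis of lug_edge, either way round below 0.2 rad and angle between packer3_c's own z axis and vertical below 0.06 rad and z of packer3_c in the frame of lug_edge below 0 m) and contact force between wedge and packer3 above 1.5 N))), for 0.2 s.
At the end, for the whole second after the job is handed in: Wedge 12 mm or more under the lug, flat and square (0.2 rad, 20 mm), pressing on the lug with over 2.5 N and on a packer with over 1.5 N, fingers on it with over 2 N; each packer flat and square under the lug or 120 mm clear of its edge; the edge moved under 4.5 mm (all of step 2 and contact force between the fingers and wedge above 2 N and distance of lug_edge from where it was at the start of the episode below 0.0045 m and ((x of packer1_c in the frame of lug_edge between -0.03 and 0.07 m and y of packer1_c in the frame of lug_edge between -0.02 and 0.02 m and angle between the x axis of packer1_c and the x axis of lug_edge, either way round below 0.2 rad and angle between packer1_c's own z axis and vertical below 0.06 rad and z of packer1_c in the frame of lug_edge below 0 m) or horizontal distance between packer1_c and lug_edge above 0.12 m) and ((x of packer2_c in the frame of lug_edge between -0.03 and 0.07 m and y of packer2_c in the frame of lug_edge between -0.02 and 0.02 m and angle between the x axis of packer2_c and the x axis of lug_edge, either way round below 0.2 rad and angle between packer2_c's own z axis and vertical below 0.06 rad and z of packer2_c in the frame of lug_edge below 0 m) or horizontal distance between packer2_c and lug_edge above 0.12 m) and ((x of packer3_c in the frame of lug_edge between -0.03 and 0.07 m and y of packer3_c in the frame of lug_edge between -0.02 and 0.02 m and angle between the x axis of packer3_c and the x axis of lug_edge, either way round below 0.2 rad and angle between packer3_c's own z axis and vertical below 0.06 rad and z of packer3_c in the frame of lug_edge below 0 m) or horizontal distance between packer3_c and lug_edge above 0.12 m)); the arm keeps its last pose, push and grip.
It fails at once if the chip hammer is pushed away by more than 30 mm (distance of chip_hammer from where it was at the start of the episode above 0.03 m).
It fails at once if the spray can is pushed away by more than 30 mm (distance of spray_can from where it was at the start of the episode above 0.03 m).
It fails at once if the magnet square is pushed away by more than 30 mm (distance of magnet_square from where it was at the start of the episode above 0.03 m).
It fails at once if the wire brush is pushed away by more than 30 mm (distance of wire_brush from where it was at the start of the episode above 0.03 m).
It fails at once if the lug is bent up by more than 6 mm (distance of lug_edge from where it was at the start of the episode above 0.006 m).
It also fails if it takes over 72 s, if anything falls off the work surface, if the arm or the gripper's body presses on something with over 40 N, if the wrist force passes 120 N, or if a joint passes its speed limit or range.

## Robot

A 7-joint arm with a two-finger parallel gripper is mounted at the origin on the work surface. World frame = base frame: x ahead of the robot, y to its left, z up, the work surface at z = 0. Lengths are in m, angles in rad, forces in N, time in s.
With the tool pointing down it reaches from about 0.4 to 0.9 m from the base axis. Payload 5.5 kg.
Tool frame: the origin (TCP) lies on the mounting face of the last link; the fingertips stand 173 mm ahead of it and the grasp point (between the pads) lies 155 mm ahead of it; z points along the fingers, y is the line along which they close (so a half turn about z gives the same grasp; the last joint's range is limited). The gripper opens to 85 mm and grips with 20 to 120 N. Pads are 22 mm wide; open, the fingers measure 114 mm over their backs; the gripper's body (76 mm by 85 mm) begins 54 mm behind the grasp point. The pads swing forward as they close: fully open they stand 13 mm farther back than shut.
Start: joints at [1.402, 0.501, -0.427, 1.55, 0.221, 1.138, -0.21], TCP at [0.272, -0.59, 0.405] pointing down, gripper open.
Joint ranges: [-2.88, 2.88], [-0.31, 2.03], [-1.54, 1.56], [0.2, 2.42], [-1.41, 4.55], [0.19, 2.02], [-2.57, 2.57]. Speed limits (rad/s): [2.57, 2.57, 3.14, 3.14, 3.14, 3.14, 3.14].

## Interface

Orientations are given as a rotation vector (axis times angle).
In Python, from plant import arm gives the robot as it stands.
- The arm moves only by the tool arm_command, never from a script. Its argument "increments" is a list of rows, each a list of 7 numbers: the shift along the tool's x, y, z in m, then the turn, a rotation vector about the tool's x, y, z in degrees, then the opening, from 0 (shut) to 1 (fully open). A call has 1 to 8 rows; each row shifts and turns the commanded pose from where the row before left it, along the tool's axes as they then stand; what a row does not reach is not made up. A row lasts 1/8 s, in which the tool goes at most 62.5 mm and 10.7 degrees, less where a joint would pass 70% of its speed; a pose out of reach is approached as far as the arm can. A call is refused whole if a number of a shift passes 0.0625 or a number of a turn 10.7, either way. A call with a gripper value outside its range is refused whole. The fingers move at their own pace and stop on an object; "newtons" is the grip in N (left out, the last holds). Time passes only in rows, so rows that do not move let the fingers close. It gives the time, the measured TCP pose, the force, the opening and the grip force at its end, in the units of the state.
- arm.observe(): the state, without advancing time (a new reading comes with each control period).
- arm.get_image(name): name is "scene" or "top" or "wrist"; returns a dict with "color" (480x640x3 uint8, blue, green, red), "fov_y" (degrees; the focal length in pixels is half the picture's height over the tangent of half this angle, whatever the lens; pixels are square), "cx", "cy" (the principal point, pixels), "D" ([k1, k2, p1, p2, k3] as OpenCV has them; the pictures are not rectified), "world_to_cam" (4x4, takes a point from world to camera coordinates); the wrist camera has in their place "hand_eye" (4x4, takes a point from camera to tool coordinates, whose origin is the TCP and whose axes are the flange's). Camera axes: x right, y down, z forward; pixel columns grow to the right and rows downward; lengths in m; the calibration is good to about 2 mm. A picture is of the moment at which its call begins: read the wrist's pose just before it. There is no depth.
- arm.job_done(): hands the job in; it is judged then, once.
The state is a dict: "t": time; "joints": joint angles; "joint_velocities": joint speeds; "joint_torque": joint torques, N m; "tcp_pos": TCP position; "orientation": TCP orientation; "force": force on the tool from outside, world axes, zero at the start; "wrist_torque": the same for the moment, N m; "width": finger opening in m; "grasp_force": force on a finger pad.
Only numpy, scipy, OpenCV 4.12 (cv2) and the standard library are available. Lean on these libraries where they do the work, as an engineer would, in place of code of your own. Each camera call takes 0.05 s, during which the arm holds its last target. There are 200 camera calls.

## Working session

There is one attempt and no reset: what is moved stays moved. The work goes in short steps, Python scripts to look and compute and a tool call to move; the robot and the scene stay as the last step left them, time stands still between calls to the robot, and variables do not carry over. Pictures are saved under pics/ and viewed, at most 11 in all, crops included, and the job is handed in when it is done.

Besides the shell and the picture viewer there is one more tool, called after "Call:" as name(argument=value, ...) on one line, values as JSON. arm_command: Moves the arm, as the interface text tells. Its arguments: {"type":"object","properties":{"increments":{"type":"array","items":{"type":"array","items":{"type":"number"}}},"newtons":{"type":"number"}},"required":["increments"]}

```bash
ls; mkdir -p pics
cat > h.py <<'E'
import numpy as np, cv2
from scipy.spatial.transform import Rotation as R
from plant import arm
def shot(name,fn=None):
    s=arm.observe(); im=arm.get_image(name)
    if fn: cv2.imwrite('pics/'+fn,im['color'])
    f=im['color'].shape[0]/2/np.tan(np.radians(im['fov_y'])/2)
    K=np.array([[f,0,im['cx']],[0,f,im['cy']],[0,0,1.]])
    if 'hand_eye' in im:
        T=np.eye(4);T[:3,:3]=R.from_rotvec(s['orientation']).as_matrix();T[:3,3]=s['tcp_pos']
        c2w=T@np.array(im['hand_eye'])
    else: c2w=np.linalg.inv(np.array(im['world_to_cam']))
    return dict(img=im['color'],K=K,D=np.array(im['D'],float),c2w=c2w,s=s)
def rays(v,px):
    p=cv2.undistortPoints(np.array(px,float).reshape(-1,1,2),v['K'],v['D']).reshape(-1,2)
    d=np.c_[p,np.ones(len(p))]@v['c2w'][:3,:3].T
    return v['c2w'][:3,3],d
def onplane(v,px,z):
    o,d=rays(v,px); return o+d*((z-o[2])/d[:,2])[:,None]
def tri(v1,p1,v2,p2):
    out=[]
    o1,D1=rays(v1,p1);o2,D2=rays(v2,p2)
    for a,b in zip(D1,D2):
        t=np.linalg.lstsq(np.c_[a,-b],o2-o1,rcond=None)[0]
        q1=o1+a*t[0];q2=o2+b*t[1]; out.append(np.r_[(q1+q2)/2,np.linalg.norm(q1-q2)])
    return np.array(out)
def proj(v,P):
    M=np.linalg.inv(v['c2w']); return cv2.projectPoints(np.array(P,float).reshape(-1,1,3),cv2.Rodrigues(M[:3,:3])[0],M[:3,3],v['K'],v['D'])[0].reshape(-1,2)
E
python3 - <<'E'
from h import *
import pickle
for n in ('scene','top'):
    v=shot(n,n+'1.png'); print(n,v['c2w'].round(3).tolist(),v['K'][0,0]); pickle.dump(v,open(n+'.pkl','wb'))
s=arm.observe();print(s)
E
```

```text
pics
scene [[-0.687, 0.379, -0.62, 1.658], [0.727, 0.362, -0.584, 1.041], [0.003, -0.851, -0.524, 1.063], [0.0, 0.0, 0.0, 1.0]] 616.3172241671267
top [[0.025, -0.988, 0.15, 0.225], [-1.0, -0.025, 0.002, -0.051], [0.002, -0.15, -0.989, 1.537], [0.0, 0.0, 0.0, 1.0]] 535.9714460211397
{'t': 0.1, 'joints': array([ 1.4021768 ,  0.50175452, -0.42681947,  1.55129334,  0.22080663,
        1.13833636, -0.21029101]), 'joint_velocities': array([-6.35941766e-04, -1.89514882e-03,  1.78099242e-03, -9.96920811e-04,
        2.01101356e-04, -5.48357978e-05, -1.37099682e-03]), 'joint_torque': array([-1.22544289e-02, -5.70803511e+01, -5.83919585e+00, -2.81745368e+01,
        1.03832319e-02,  5.59008244e-03, -7.16401019e-06]), 'tcp_pos': array([ 0.27186878, -0.59007464,  0.40378529]), 'orientation': array([-3.06696244e+00, -6.72769263e-01,  4.92810249e-04]), 'force': array([ 0.05829562,  0.65107704, -0.54449958]), 'wrist_torque': array([ 0.02349187,  0.02373856, -0.02219285]), 'grasp_force': 0.0, 'width': 0.08522780366549676}
```

View pics/top1.png

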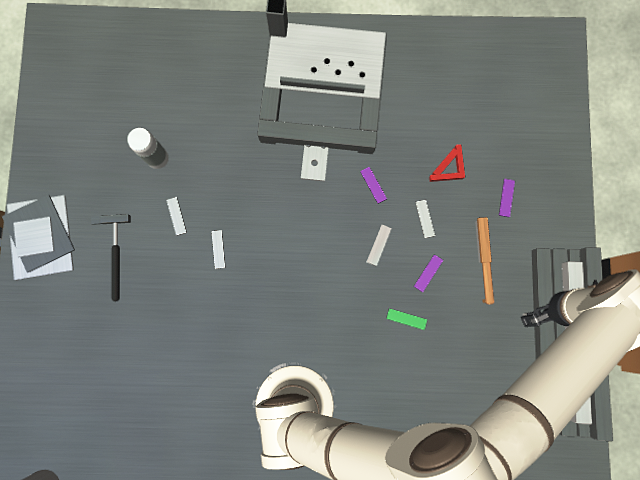

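View pics/scene1.png

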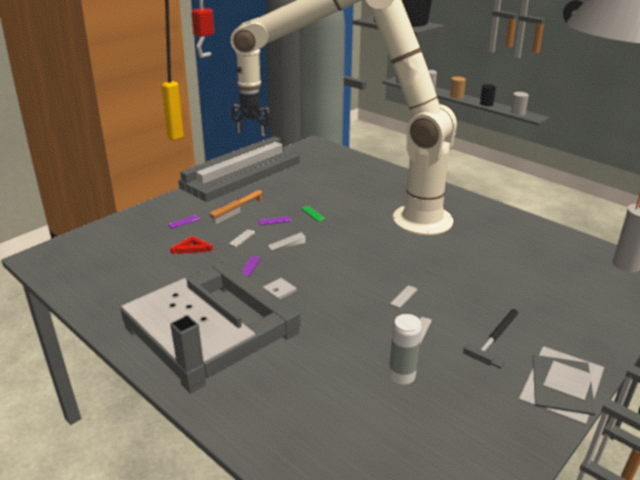

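The top view shows the lug at about (314,163), the pale packers at (176,216), (218,249) and (425,219), and the wedge at (379,245). The scene view shows the wedge at (287,241), the packers at (404,296), (424,328, partly behind the can) and (242,238), and the lug at (280,287).

```bash
cat >> h.py <<'E'
def blob(v,seed,rad=45):
    img=v['img'].astype(int); mx=img.max(2);mn=img.min(2)
    m=((mx>v.get('thr',135))&(mx-mn<45)).astype(np.uint8)
    n,l,st,c=cv2.connectedComponentsWithStats(m)
    ys,xs=np.where(l>0); i=np.argmin((xs-seed[0])**2+(ys-seed[1])**2); k=l[ys[i],xs[i]]
    ct=max(cv2.findContours((l==k).astype(np.uint8),cv2.RETR_EXTERNAL,cv2.CHAIN_APPROX_NONE)[0],key=cv2.contourArea)
    return ct.reshape(-1,2),c[k],st[k]
def rect(P):
    (c,s,a)=cv2.minAreaRect((P[:,:2]*1000).astype(np.float32)); b=np.array(s)
    if s[0]<s[1]: a+=90
    return np.array(c)/1000,sorted(s),((a+90)%180)-90
E
python3 - <<'E'
from h import *
import pickle
t=pickle.load(open('top.pkl','rb'));s=pickle.load(open('scene.pkl','rb'))
for n,a,b,z in [('pA',(176,216),(424,328),.008),('pB',(218,249),(404,296),.008),('pC',(425,219),(242,238),.008),('W',(379,245),(287,241),.014),('lug',(314,175),(280,290),.035)]:
    ct,c,st=blob(t,a); cs,c2,st2=blob(s,b)
    print(n,st,st2,'rect',rect(onplane(t,ct,z)),'scn',rect(onplane(s,cs,z)),'tri',tri(t,[c],s,[c2]).round(4))
ct=blob(t,(314,175))[0]; ap=cv2.approxPolyDP(ct,4,True).reshape(-1,2);print(ap.tolist(),onplane(t,ap,.035).round(3).tolist())
E
```

```text
pA [166 197  20  38 404] [394 313  38  34 839] rect (array([0.52030786, 0.35903531]), [31.062976837158203, 109.45111846923828], 18.42612648010254) scn (array([0.54111871, 0.33202872]), [96.35965728759766, 138.68783569335938], 19.179407119750977) tri [[0.526  0.3483 0.0116 0.0235]]
pB [211 230  14  39 394] [391 285  26  23 291] rect (array([0.42635843, 0.23295793]), [29.443525314331055, 109.71969604492188], 8.231195449829102) scn (array([0.42483185, 0.23243855]), [36.374759674072266, 114.3898696899414], 8.312134742736816) tri [[0.4263 0.2325 0.0078 0.001 ]]
pC [416 200  20  38 417] [229 229  26  18 202] rect (array([ 0.53123553, -0.36286224]), [32.33542251586914, 109.6402587890625], 13.665262222290039) scn (array([ 0.53086987, -0.36245911]), [39.39877700805664, 116.59523010253906], 13.804121017456055) tri [[ 0.531  -0.3632  0.0068  0.0008]]
W [366 225  26  41 461] [268 232  38  18 315] rect (array([ 0.44909415, -0.22853928]), [32.22996520996094, 120.18280029296875], -21.083740234375) scn (array([ 0.45155881, -0.21753052]), [64.65892791748047, 142.72335815429688], -8.506591796875) tri [[ 0.447  -0.2267  0.0135  0.0045]]
lug [301 145  28  36 781] [263 278  33  21 399] rect (array([ 0.68236456, -0.03768088]), [71.21121215820312, 99.7575454711914], -4.6927337646484375) scn (array([ 0.67138361, -0.03119005]), [72.42179107666016, 81.6716079711914], 85.30056762695312) tri [[ 0.6769 -0.0333  0.0373  0.0117]]
[[304, 145], [301, 177], [324, 180], [328, 148]] [[0.734, -0.007, 0.035], [0.638, -0.001, 0.035], [0.631, -0.067, 0.035], [0.726, -0.077, 0.035]]
```

Call:
arm_command(increments=[[0.05,-0.015,0.012,0,0,0,1],[0.05,-0.015,0.012,0,0,0,1],[0.05,-0.015,0.012,0,0,0,1],[0.05,-0.015,0.012,0,0,0,1],[0.05,-0.015,0.012,0,0,0,1],[0.05,-0.015,0.012,0,0,0,1],[0,0,0,0,0,5.5,1],[0,0,0,0,0,5.5,1]])

```text
t: 1.1
tcp_pos: [0.5075, -0.3818, 0.3318]
orientation: [-3.118, -0.374, 0.001]
force: [0.1, -0.4, 0.6]
width: 0.0856
grasp_force: 0.0
```

```bash
cat >> h.py <<'E'
def st():
    s=arm.observe(); Rm=R.from_rotvec(s['orientation']).as_matrix()
    yaw=np.degrees(np.arctan2(Rm[1,0],Rm[0,0]))
    print('t%.2f'%s['t'],'tcp',s['tcp_pos'].round(4),'yaw %.2f'%yaw,'tilt',np.degrees(Rm[:2,2]).round(2),'F',s['force'].round(1),'w %.4f g %.1f'%(s['width'],s['grasp_force']))
    return s,yaw
def goto(x,y,z,yaw_t):
    "print turn about tool z, and tool-frame shift at target yaw (turn first)"
    s,yaw=st(); d=np.array([x,y,z])-s['tcp_pos']; a=np.radians(yaw_t)
    print('turn %.2f'%(yaw-yaw_t),'shift after turn',[round(float(d[0]*np.cos(a)+d[1]*np.sin(a)),4),round(float(d[0]*np.sin(a)-d[1]*np.cos(a)),4),round(float(-d[2]),4)])
E
python3 - <<'E'
from h import *
import pickle
st(); v=shot('wrist','w1.png'); pickle.dump(v,open('w1.pkl','wb'))
print(v['c2w'].round(3).tolist(),v['K'][0,0])
for P in [(.531,-.363,.008),(.449,-.228,.01),(.634,-.034,.03)]: print(proj(v,[P]))
E
```

```text
t1.10 tcp [ 0.5075 -0.3818  0.3318] yaw 13.70 tilt [-0.06  0.08] F [ 0.1 -0.4  0.6] w 0.0856 g 0.0
[[0.236, -0.923, -0.304, 0.586], [-0.972, -0.225, -0.072, -0.362], [-0.002, 0.313, -0.95, 0.3], [0.0, 0.0, 0.0, 1.0]] 338.7144180859683
[[304.09766459 192.54457864]]
[[139.60723835 245.02767641]]
[[-139.41394627  -62.59823563]]
```

View pics/w1.png

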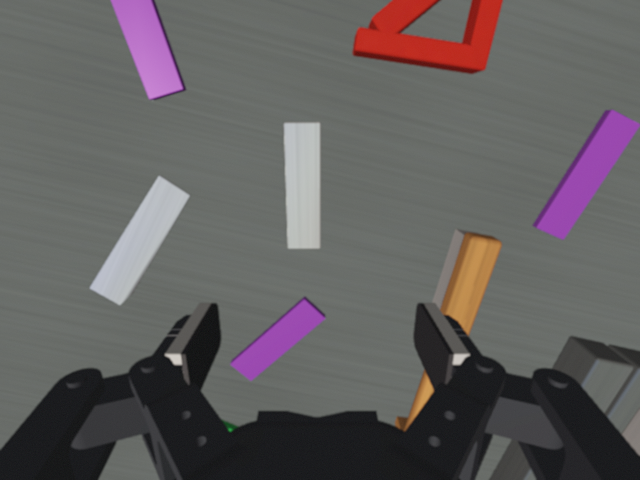

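The wrist view shows the packer at (302,187) nearly upright in the picture, the wedge at (139,240), and the purple decoys around them.

Run:
```python
from h import *
import pickle
v=pickle.load(open('w1.pkl','rb'));t=pickle.load(open('top.pkl','rb'))
for n,a,b,z in [('pC',(302,187),(425,219),.008),('W',(139,240),(379,245),.012)]:
    ct,c,s_=blob(v,a);print(n,s_,rect(onplane(v,ct,z)),tri(v,[c],t,[blob(t,b)[1]]).round(4))
    ap=cv2.approxPolyDP(ct,3,True).reshape(-1,2);print(ap.tolist(),onplane(v,ap,0.008).round(3).tolist())
ct,c,s_=blob(v,(302,187)); c,_,a=rect(onplane(v,ct,.008))
d=np.array([np.cos(np.radians(a)),np.sin(np.radians(a))]); g=c-.037*d
goto(g[0],g[1],.23,a)
```

```text
pC [ 283  122   38  127 4420] (array([ 0.53398962, -0.36067773]), [30.72900390625, 109.40263366699219], 13.839239120483398) [[ 0.5344 -0.3624 -0.004   0.0063]]
[[286, 122], [283, 126], [287, 247], [319, 248], [319, 123]] [[0.584, -0.336, 0.008], [0.581, -0.334, 0.008], [0.478, -0.359, 0.008], [0.484, -0.388, 0.008], [0.59, -0.362, 0.008]]
W [  89  176  101  129 5068] (array([ 0.45004266, -0.22721532]), [34.03285598754883, 135.9055633544922], -23.682937622070312) [[ 0.4506 -0.2278  0.0075  0.0037]]
[[160, 176], [89, 287], [117, 304], [127, 297], [189, 196]] [[0.516, -0.239, 0.008], [0.393, -0.183, 0.008], [0.381, -0.21, 0.008], [0.391, -0.219, 0.008], [0.504, -0.266, 0.008]]
t1.15 tcp [ 0.5071 -0.3823  0.332 ] yaw 13.42 tilt [-0.06  0.05] F [-0.3  0.1  1. ] w 0.0854 g 0.0
turn -0.42 shift after turn [-0.0057, -0.0146, 0.102]
```

Call:
arm_command(increments=[[-0.003,-0.007,0.05,0,0,0,1],[-0.003,-0.007,0.05,0,0,0,1],[0,0,0.04,0,0,0,0.7],[0,0,0.01,0,0,0,0.5],[0,0,0,0,0,0,0.5],[0,0,0.004,0,0,0,0.5],[0,0,0,0,0,0,0.5]], newtons=60)

```text
t: 2.02
tcp_pos: [0.4982, -0.3713, 0.18]
orientation: [3.117, 0.376, 0.002]
force: [-0.1, 1.1, -0.0]
width: 0.0429
grasp_force: 0.0
```

Run:
```python
from h import *
st(); v=shot('wrist','w2.png')
```

```text
t2.02 tcp [ 0.4982 -0.3713  0.18  ] yaw 13.74 tilt [ 0.1  -0.08] F [-0.1  1.1 -0. ] w 0.0429 g 0.0
```

View pics/w2.png

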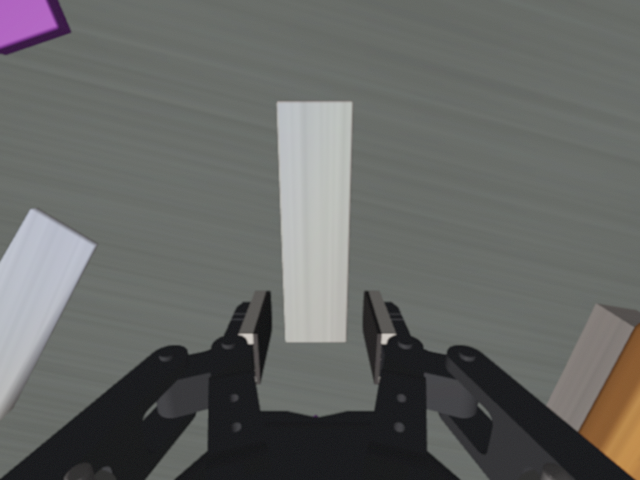

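The packer is centred between the open pads, at (315,220), with its rear end at row 342 between them.

Call:
arm_command(increments=[[0,0,0.005,0,0,0,0.5],[0,0,0,0,0,0,0.0],[0,0,0,0,0,0,0.0],[0,0,0,0,0,0,0.0],[0,0,0,0,0,0,0.0],[0,0,-0.03,0,0,0,0.0],[0,0,-0.04,0,0,0,0.0],[0,0,-0.05,0,0,0,0.0]], newtons=80)

```text
t: 3.08
tcp_pos: [0.497, -0.3704, 0.293]
orientation: [-3.116, -0.376, 0.003]
force: [0.2, -1.0, -2.0]
width: 0.0273
grasp_force: 79.4
```

Run:
```python
from h import *
# lug approx: edge (0.6345,-0.034) yaw -4.75 ; pre-place 0.15 m before
a=np.radians(-4.75); 
goto(.6345-.2*np.cos(a),-.034-.2*np.sin(a),.30,-4.75)
```

```text
t3.08 tcp [ 0.497  -0.3704  0.293 ] yaw 13.75 tilt [-0.14  0.13] F [ 0.2 -1.  -2. ] w 0.0273 g 79.4
turn 18.50 shift after turn [-0.0908, -0.3467, -0.007]
```

Call:
arm_command(increments=[[0,0,-0.003,0,0,9.25,0],[0,0,-0.003,0,0,9.25,0],[-0.015,-0.058,0,0,0,0,0],[-0.015,-0.058,0,0,0,0,0],[-0.015,-0.058,0,0,0,0,0],[-0.015,-0.058,0,0,0,0,0],[-0.015,-0.058,0,0,0,0,0],[-0.015,-0.058,0,0,0,0,0]])

```text
t: 4.08
tcp_pos: [0.4362, -0.0148, 0.2995]
orientation: [-3.139, 0.13, -0.001]
force: [0.6, 1.1, -1.2]
width: 0.0271
grasp_force: 79.5
```

Call:
arm_command(increments=[[0,0,0,0,0,0,0],[0,0,0,0,0,0,0]])

```text
t: 4.32
tcp_pos: [0.4368, -0.0167, 0.2995]
orientation: [3.139, -0.129, -0.0]
force: [0.2, -1.2, -2.8]
width: 0.0273
grasp_force: 79.6
```

Run:
```python
from h import *
import pickle
st(); v=shot('wrist','w3.png'); pickle.dump(v,open('w3.pkl','wb'))
```

```text
t4.33 tcp [ 0.4368 -0.0167  0.2995] yaw -4.71 tilt [-0.01 -0.02] F [ 0.2 -1.2 -2.8] w 0.0273 g 79.6
```

View pics/w3.png

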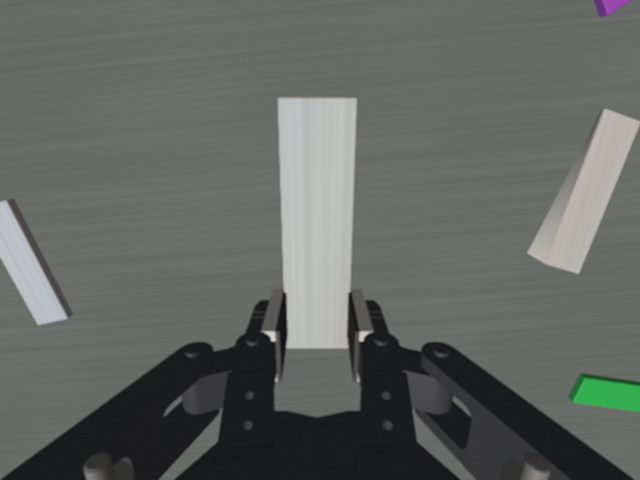

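Packer is held straight at (317,220). The wedge at (585,190) shows its tall side at the end towards the robot, so its thick end is at the -x side already.

Call:
arm_command(increments=[[0.043,-0.042,0,0,0,0,0],[0.043,-0.042,0,0,0,0,0],[0,0,0,0,0,0,0],[0,0,0,0,0,0,0]])

```text
t: 4.88
tcp_pos: [0.5294, 0.0584, 0.2988]
orientation: [3.138, -0.134, -0.003]
force: [0.1, 0.4, -2.2]
width: 0.0274
grasp_force: 79.8
```

Run:
```python
from h import *
import pickle
st(); v=shot('wrist','w4.png'); pickle.dump(v,open('w4.pkl','wb'))
```

```text
t4.88 tcp [0.5294 0.0584 0.2988] yaw -4.88 tilt [-0.12 -0.04] F [ 0.1  0.4 -2.2] w 0.0274 g 79.8
```

Call:
arm_command(increments=[[0.004,0.048,0,0,0,0,0],[0.004,0.048,0,0,0,0,0],[0.004,0.048,0,0,0,0,0],[0.004,0.048,0,0,0,0,0],[0,0,0,0,0,0,0],[0,0,0,0,0,0,0]])

```text
t: 5.68
tcp_pos: [0.5285, -0.1337, 0.2996]
orientation: [-3.139, 0.135, 0.001]
force: [0.3, 0.4, -3.1]
width: 0.0272
grasp_force: 79.9
```

Run:
```python
from h import *
import pickle
st(); v=shot('wrist','w5.png'); pickle.dump(v,open('w5.pkl','wb'))
a=pickle.load(open('w4.pkl','rb'))
cv2.imwrite('pics/pair.png',np.hstack([cv2.resize(x['img'],(400,300)) for x in (a,v)]))
```

```text
t5.67 tcp [ 0.5285 -0.1337  0.2996] yaw -4.91 tilt [-0.04  0.  ] F [ 0.3  0.4 -3.1] w 0.0272 g 79.9
```

View pics/pair.png

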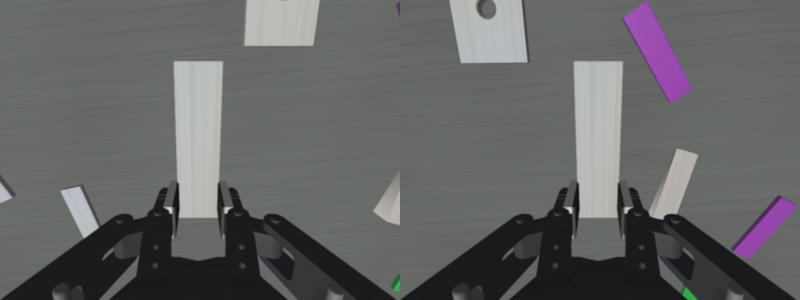

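Left picture: lug front corners at about (244,45) and (314,45); right picture: (61,62) and (127,62) (half-panel coordinates, scale 1.6). Zooming to tell the top face from the side faces.

Run:
```python
from h import *
import pickle
a=pickle.load(open('w4.pkl','rb'));b=pickle.load(open('w5.pkl','rb'))
A=a['img'][30:90,375:525];B=b['img'][60:120,85:235]
cv2.imwrite('pics/z.png',np.vstack([cv2.resize(x,None,fx=5,fy=5,interpolation=cv2.INTER_NEAREST) for x in(A,B)]))
for n,v,r in(('a',a,50),('b',b,80)):
    g=v['img'].max(2); row=g[r]; print(n,[ (x,int(row[x])) for x in (range(380,400) if n=='a' else range(85,105))],[ (x,int(row[x])) for x in (range(495,515) if n=='a' else range(193,213))])
g=a['img'].max(2);print(g[62:80,450]); g=b['img'].max(2);print(g[90:108,150])
```

```text
a [(380, 104), (381, 104), (382, 102), (383, 104), (384, 104), (385, 104), (386, 104), (387, 104), (388, 106), (389, 113), (390, 122), (391, 129), (392, 155), (393, 182), (394, 191), (395, 190), (396, 188), (397, 187), (398, 187), (399, 188)] [(495, 185), (496, 186), (497, 185), (498, 183), (499, 182), (500, 183), (501, 185), (502, 184), (503, 173), (504, 142), (505, 113), (506, 107), (507, 107), (508, 107), (509, 107), (510, 108), (511, 107), (512, 108), (513, 108), (514, 107)]
b [(85, 102), (86, 102), (87, 103), (88, 102), (89, 104), (90, 102), (91, 101), (92, 111), (93, 141), (94, 173), (95, 188), (96, 190), (97, 190), (98, 189), (99, 187), (100, 188), (101, 189), (102, 189), (103, 189), (104, 189)] [(193, 191), (194, 192), (195, 191), (196, 188), (197, 186), (198, 187), (199, 191), (200, 193), (201, 179), (202, 129), (203, 76), (204, 70), (205, 75), (206, 89), (207, 100), (208, 105), (209, 103), (210, 104), (211, 105), (212, 104)]
[186 186 186 187 185 186 186 186 185 186 177 145 111 101 103 104 105 106]
[191 191 192 192 193 193 193 194 195 185 145 105  99 103 103 102 102 103]
```

View pics/z.png

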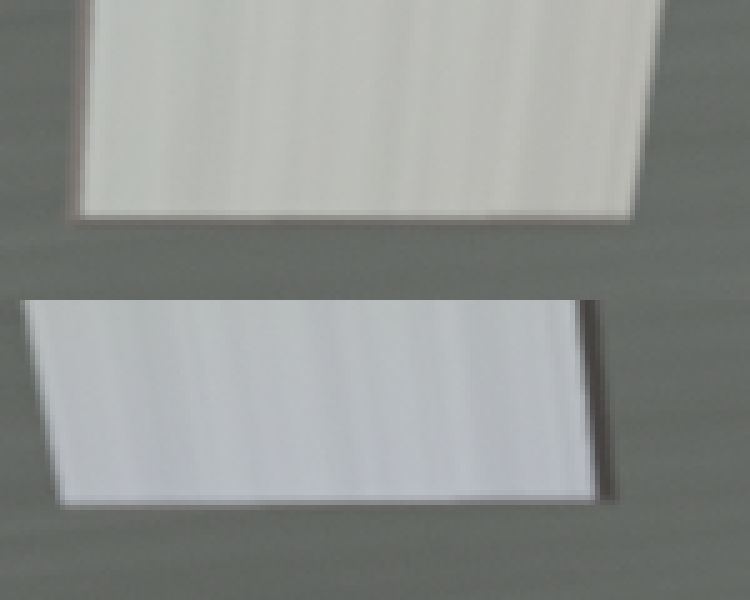

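The bright top face is well separated: the side faces are narrow dark strips at its left (upper crop) and right (lower crop). I fit its edges subpixel.

```bash
cat > lug.py <<'E'
from h import *
import pickle
def cross(p,i0,up,T=147):
    p=p.astype(float)
    for i in range(i0-14,i0+14):
        if i>=0 and (p[i]<T<=p[i+1] if up else p[i]>=T>p[i+1]): return i+(T-p[i])/(p[i+1]-p[i])
def corners(v,r0,r1,xl,xr,yf):
    g=v['img'].max(2); rs=np.arange(r0,r1)
    def side(x0,up):
        x=x0;pts=[]
        for r in rs[::-1]:
            c=cross(g[r],int(round(x)),up)
            if c is not None: pts.append((c,r)); x=c
        return np.array(pts)
    L=np.polyfit(*side(xl,True)[:,::-1].T,1);Rr=np.polyfit(*side(xr,False)[:,::-1].T,1)
    cs=np.arange(int(xl)+6,int(xr)-5); F=np.polyfit(cs,[cross(g[:,c],yf,False) for c in cs],1)
    out=[]
    for S in (L,Rr):
        y=(F[0]*S[1]+F[1])/(1-F[0]*S[0]); out.append((S[0]*y+S[1],y))
    return np.array(out)
a=pickle.load(open('w4.pkl','rb'));b=pickle.load(open('w5.pkl','rb'));t=pickle.load(open('top.pkl','rb'))
ca=corners(a,35,70,391,502,73);cb=corners(b,62,97,96,204,100)
print(ca,cb); P=tri(a,ca,b,cb);print(P.round(4),np.linalg.norm(P[0,:2]-P[1,:2]))
for z in(.03,.035,.04):
    for v,c in((a,ca),(b,cb)):
        q=onplane(v,c,z);print(z,q.mean(0).round(4),np.linalg.norm(q[0]-q[1]).round(4), 'yaw',np.degrees(np.arctan2(*(q[0]-q[1])[[0,1]])).round(2)*-1)
E
python3 lug.py
```

```text
[[390.35979877  72.94209048]
 [500.65201767  73.00900382]] [[ 96.8971392  100.575695  ]
 [203.53621243  99.31188229]]
[[ 6.387e-01  3.200e-03  3.010e-02  0.000e+00]
 [ 6.330e-01 -6.710e-02  3.030e-02  1.000e-04]] 0.07048441241869759
0.03 [ 0.6359 -0.032   0.03  ] 0.0706 yaw -4.65
0.03 [ 0.6359 -0.0319  0.03  ] 0.0705 yaw -4.62
0.035 [ 0.6353 -0.0302  0.035 ] 0.0691 yaw -4.65
0.035 [ 0.6353 -0.0341  0.035 ] 0.069 yaw -4.62
0.04 [ 0.6348 -0.0285  0.04  ] 0.0676 yaw -4.65
0.04 [ 0.6348 -0.0364  0.04  ] 0.0675 yaw -4.62
```

Gap is about 20 mm, so one packer gives a wedge height of about 12–14 mm at the lug edge. One packer it is.

Call:
arm_command(increments=[[-0.0155,-0.055,0,0,0,-0.25,0],[-0.0155,-0.055,0,0,0,0,0],[0,0,0,0,0,0,0],[0,0,0.04,0,0,0,0],[0,0,0.04,0,0,0,0],[0,0,0.035,0,0,0,0],[0,0,0.0055,0,0,0,0],[0,0,0,0,0,0,0]])

```text
t: 6.72
tcp_pos: [0.5078, -0.0201, 0.1797]
orientation: [-3.139, 0.122, -0.0]
force: [-0.1, 0.7, -1.8]
width: 0.027
grasp_force: 79.9
```

```bash
cat >> h.py <<'E'
E0=np.array([.636,-.032]);YL=-4.65
def lx(p):
    a=np.radians(YL);d=np.array(p)[:2]-E0
    return (d@[np.cos(a),np.sin(a)]).round(4),(d@[-np.sin(a),np.cos(a)]).round(4)
E
python3 -c "
from h import *
s,_=st();print(lx(s['tcp_pos']))
v=shot('wrist');ct,c,_=blob(v,(317,220));print(rect(onplane(v,ct,.011)),[lx(q) for q in [rect(onplane(v,ct,.011))[0]]])"
```

```text
t6.72 tcp [ 0.5078 -0.0201  0.1797] yaw -4.46 tilt [0.   0.01] F [-0.1  0.7 -1.8] w 0.0270 g 79.9
(np.float64(-0.1288), np.float64(0.0014))
(array([ 0.54417303, -0.02162256]), [30.07823944091797, 110.97962951660156], -4.605430603027344) [(np.float64(-0.0924), np.float64(0.0029))]
```

Call:
arm_command(increments=[[0.022,0.002,0,0,0,0,0],[0.023,0,0,0,0,0,0],[0.023,0,0,0,0,0,0],[0.022,0,0,0,0,0,0],[0,0,0.002,0,0,0,0],[0,0,0.002,0,0,0,0],[0,0,0,0,0,0,0]])

```text
t: 7.65
tcp_pos: [0.5961, -0.0296, 0.1752]
orientation: [3.139, -0.123, -0.002]
force: [0.2, -0.1, -1.5]
width: 0.0272
grasp_force: 79.9
```

Call:
arm_command(increments=[[0,0,0,0,0,0,0.5],[0,0,0,0,0,0,0.5],[0,0,0,0,0,0,0.5],[0,0,0,0,0,0,0.5],[-0.01,0,-0.03,0,0,0,0.5],[-0.03,0,-0.05,0,0,0,0.6],[-0.04,0,-0.05,0,0,0,0.6],[0,0,0,0,0,0,0.6]])

```text
t: 8.65
tcp_pos: [0.5176, -0.0229, 0.3077]
orientation: [3.137, -0.122, 0.008]
force: [0.7, -0.6, 0.3]
width: 0.0513
grasp_force: 0.0
```

```bash
python3 -c "
from h import *
import pickle
v=shot('wrist','w6.png');pickle.dump(v,open('w6.pkl','wb'));p=proj(v,[[*E0,.02]])[0];print(p)
ct,c,s_=blob(v,p+[0,30]);print(s_);P=onplane(v,ct,.008);k=np.array([lx(q) for q in P]);print('near end',k.min(0),k.max(0))
goto(.449,-.228,.28,-22)"
```

```text
[317.8627583   72.42216854]
[ 296   72   43   86 3528]
near end [-0.0579 -0.0146] [0.0021 0.0162]
t8.70 tcp [ 0.5183 -0.0234  0.3061] yaw -4.50 tilt [ 0.23 -0.09] F [ 0.5  0.3 -0.4] w 0.0510 g 0.0
turn 17.50 shift after turn [0.0124, 0.2156, 0.0261]
```

View pics/w6.png

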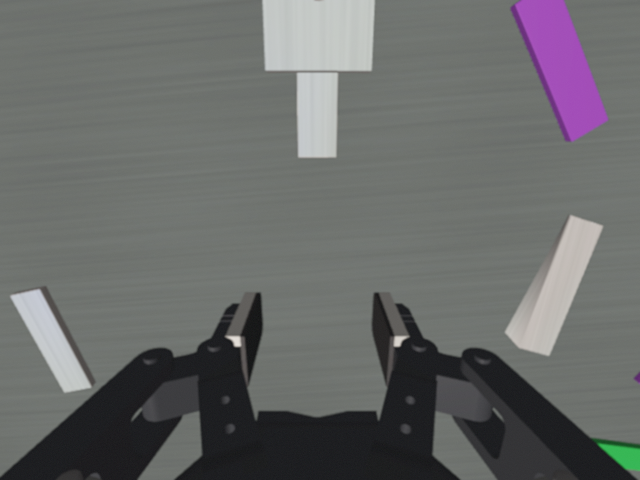

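The packer lies square under the lug (317,115 in the picture, lug front edge at row 71). Now the wedge, seen at (555,290).

Call:
arm_command(increments=[[0,0,0,0,0,8.75,0.8],[0,0,0,0,0,8.75,0.8],[-0.008,0.054,0.005,0,0,0,0.8],[-0.008,0.054,0.005,0,0,0,0.8],[-0.008,0.054,0.005,0,0,0,0.8],[-0.008,0.054,0.005,0,0,0,0.8],[0,0,0,0,0,0,0.8],[0,0,0,0,0,0,0.8]])

```text
t: 9.7
tcp_pos: [0.4081, -0.2116, 0.2832]
orientation: [-3.083, 0.6, 0.001]
force: [0.6, 0.5, 1.4]
width: 0.0684
grasp_force: 0.0
```

```bash
python3 -c "
from h import *
import pickle
v=shot('wrist','w7.png');pickle.dump(v,open('w7.pkl','wb'));p=proj(v,[[.45,-.228,.014]])[0];print(p)
ct,c,s_=blob(v,p);print(s_,rect(onplane(v,ct,.014)));st()
ap=cv2.approxPolyDP(ct,3,True).reshape(-1,2);print(ap.tolist())"
```

```text
[318.6275459  180.49581599]
[ 293   84   47  179 7996] (array([ 0.45073315, -0.22645226]), [31.925750732421875, 123.61185455322266], -20.908355712890625)
t9.75 tcp [ 0.4085 -0.2108  0.2835] yaw -21.93 tilt [-0.    0.07] F [ 1.   1.  -0.3] w 0.0682 g 0.0
[[336, 84], [293, 87], [298, 262], [339, 261]]
```

View pics/w7.png

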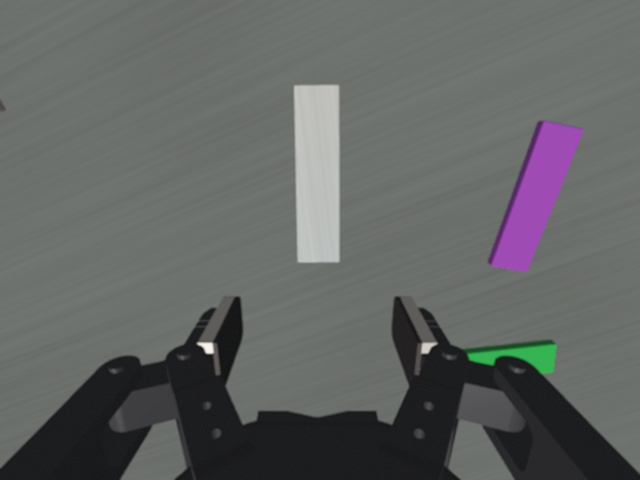

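```bash
python3 -c "
from h import *
import pickle
v=pickle.load(open('w7.pkl','rb'))
img=v['img'].max(2).astype(float)
def w(r):
    row=img[r];m=np.where(row[270:360]>147)[0]+270
    def sub(i,j): return i+(147-row[i])/(row[j]-row[i])*(j-i)
    return sub(m[0]-1,m[0]),sub(m[-1]+1,m[-1])
for r in (90,110,130,170,210,240,257):
    a,b=w(r); res=[]
    for z in (.0,.01,.02):
        q=onplane(v,[(a,r),(b,r)],z);res.append(round(np.linalg.norm(q[0]-q[1])*1000,2))
    q=onplane(v,[((a+b)/2,r)],.014)[0];print(r,res,q.round(4))
w1=pickle.load(open('w6.pkl','rb'));print(proj(w1,[[.394,-.205,.0],[.394,-.205,.024]]))
"
```

```text
90 [np.float64(31.13), np.float64(29.89), np.float64(28.66)] [ 0.5048 -0.2483  0.014 ]
110 [np.float64(31.35), np.float64(30.1), np.float64(28.85)] [ 0.4935 -0.2439  0.014 ]
130 [np.float64(31.71), np.float64(30.45), np.float64(29.19)] [ 0.4818 -0.2393  0.014 ]
170 [np.float64(32.52), np.float64(31.23), np.float64(29.94)] [ 0.4572 -0.2296  0.014 ]
210 [np.float64(33.11), np.float64(31.79), np.float64(30.48)] [ 0.4307 -0.2193  0.014 ]
240 [np.float64(33.54), np.float64(32.21), np.float64(30.87)] [ 0.4096 -0.211   0.014 ]
257 [np.float64(33.87), np.float64(32.52), np.float64(31.17)] [ 0.397  -0.2061  0.014 ]
[[517.80529465 339.07632682]
 [532.91012606 354.8994334 ]]
```

Call:
arm_command(increments=[[0,0,0.04,0,0,-0.6,0.8],[0,0,0.04,0,0,0,0.6],[0,0,0.02,0,0,0,0.6],[0,0,0.0055,0,0,0,0.5],[0,0,0,0,0,0,0.0],[0,0,0,0,0,0,0.0],[0,0,0,0,0,0,0.0],[0,0,0,0,0,0,0.0]], newtons=110)

```text
t: 10.75
tcp_pos: [0.4077, -0.2118, 0.1788]
orientation: [3.087, -0.584, 0.001]
force: [0.8, 0.2, -4.0]
width: 0.0274
grasp_force: 108.6
```

Call:
arm_command(increments=[[0,0,0,0,0,0,0],[0,0,-0.02,0,0,0,0],[0,0,-0.04,0,0,0,0],[0,0,-0.04,0,0,0,0],[0,0,0,0,0,-8.3,0],[0,0,0,0,0,-8.3,0],[0,0,0,0,0,0,0],[0,0,0,0,0,0,0]])

```text
t: 11.75
tcp_pos: [0.4075, -0.2117, 0.2783]
orientation: [-3.138, 0.136, 0.001]
force: [-0.8, 0.1, -4.3]
width: 0.0276
grasp_force: 109.4
```

```bash
python3 -c "
from h import *
a=np.radians(YL);D=np.array([np.cos(a),np.sin(a)]);p=E0-.20*D
goto(p[0],p[1],.25,YL)
v=shot('wrist','w8.png');p=(317,180)
ct,c,s_=blob(v,p);s=v['s'];r=rect(onplane(v,ct,s['tcp_pos'][2]-.178+.014));print(s_,r, r[0]-s['tcp_pos'][:2])"
```

```text
t11.75 tcp [ 0.4075 -0.2117  0.2783] yaw -4.98 tilt [-0.03  0.01] F [-0.8  0.1 -4.3] w 0.0276 g 109.4
turn -0.33 shift after turn [0.0132, -0.1976, 0.0283]
[  281    51    80   302 22385] (array([ 0.45149472, -0.21473878]), [31.30622100830078, 124.48332214355469], -5.6286468505859375) [ 0.04403958 -0.0030525 ]
```

View pics/w8.png

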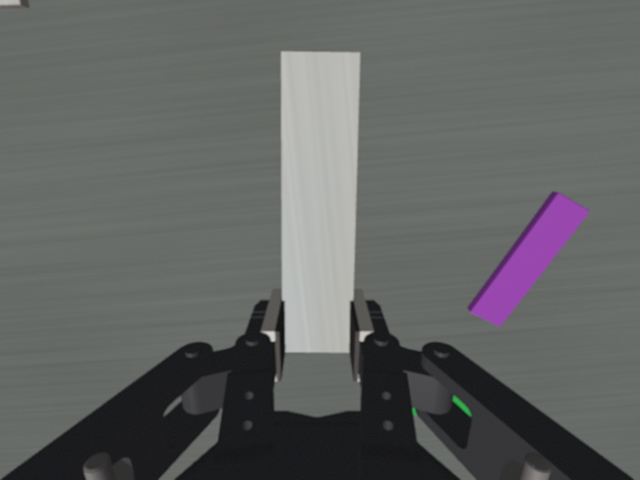

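The wedge is held straight at (318,200), thin end away from the gripper.

Call:
arm_command(increments=[[0.021,-0.0495,0,0,0,-0.3,0],[0.021,-0.0495,0,0,0,0,0],[0.021,-0.0495,0,0,0,0,0],[0.02,-0.049,0,0,0,0,0],[0,0,0.03,0,0,0,0],[0,0,0.04,0,0,0,0],[0,0,0.018,0,0,0,0],[0,0,0,0,0,0,0]])

```text
t: 12.8
tcp_pos: [0.5057, -0.0214, 0.1895]
orientation: [-3.139, 0.124, 0.004]
force: [0.4, 0.7, -4.1]
width: 0.0275
grasp_force: 110.0
```

```bash
python3 -c "
from h import *
v=shot('wrist');ct,c,s_=blob(v,(318,180));s,y=st();print(lx(s['tcp_pos']))
ap=cv2.approxPolyDP(ct,4,True).reshape(-1,2);print(ap.tolist());r=rect(onplane(v,ct,.025));print(r,lx(r[0]))"
```

```text
t12.85 tcp [ 0.5064 -0.0214  0.1906] yaw -4.54 tilt [-0.03  0.01] F [ 0.3  0.  -3.7] w 0.0278 g 110.0
(np.float64(-0.13), np.float64(0.0001))
[[281, 0], [285, 351], [348, 352], [355, 247], [358, 0]]
(array([ 0.55704871, -0.02439635]), [31.51457977294922, 140.19224548339844], -4.5639801025390625) (np.float64(-0.0793), np.float64(0.0012))
```

Call:
arm_command(increments=[[0.02,0,0,0,0,0,0],[0.02,0,0,0,0,0,0],[0,0,0,0,0,0,0],[0,0,0.002,0,0,0,0],[0,0,0.001,0,0,0,0],[0,0,0,0,0,0,0],[0,0,0,0,0,0,0]])

```text
t: 13.72
tcp_pos: [0.5459, -0.0245, 0.1876]
orientation: [3.139, -0.123, -0.0]
force: [0.1, 0.9, -3.1]
width: 0.0275
grasp_force: 109.9
```

Call:
arm_command(increments=[[0,0,0.001,0,0,0,0],[0,0,0,0,0,0,0],[0,0,0,0,0,0,0]])

```text
t: 14.1
tcp_pos: [0.5461, -0.0245, 0.1867]
orientation: [3.139, -0.123, 0.0]
force: [-1.3, 0.1, -0.7]
width: 0.0273
grasp_force: 110.4
```

Call:
arm_command(increments=[[0,0,0.001,0,0,0,0],[0,0,0,0,0,0,0],[0,0,0,0,0,0,0]])

```text
t: 14.48
tcp_pos: [0.546, -0.0244, 0.1864]
orientation: [3.139, -0.123, 0.0]
force: [-5.4, 0.7, 8.0]
width: 0.0279
grasp_force: 111.6
```

Call:
arm_command(increments=[[0,0,-0.0008,0,0,0,0],[0.007,0,0,0,0,0,0],[0.007,0,0,0,0,0,0],[0.006,0,0,0,0,0,0],[0,0,0,0,0,0,0],[0,0,0,0,0,0,0]])

```text
t: 15.22
tcp_pos: [0.5651, -0.0256, 0.1866]
orientation: [3.139, -0.123, -0.004]
force: [-7.2, 0.6, 10.0]
width: 0.0277
grasp_force: 111.5
```

Call:
arm_command(increments=[[0.004,0,0,0,0,0,0],[0,0,0,0,0,0,0],[0,0,0,0,0,0,0]])

```text
t: 15.6
tcp_pos: [0.5679, -0.0257, 0.1867]
orientation: [3.138, -0.122, -0.009]
force: [-12.5, 0.7, 15.5]
width: 0.0277
grasp_force: 112.1
```

Call:
arm_command(increments=[[0.004,0,0,0,0,0,0],[0,0,0,0,0,0,0],[0,0,0,0,0,0,0]])

```text
t: 15.98
tcp_pos: [0.5726, -0.0261, 0.1867]
orientation: [3.139, -0.123, -0.007]
force: [-9.4, 1.3, 13.0]
width: 0.0274
grasp_force: 111.8
```

Call:
arm_command(increments=[[0,0,-0.001,0,0,0,0],[0,0,0,0,0,0,0],[0,0,0,0,0,0,0]])

```text
t: 16.35
tcp_pos: [0.5742, -0.027, 0.187]
orientation: [-3.139, 0.124, -0.0]
force: [0.6, 1.0, -3.9]
width: 0.0275
grasp_force: 109.9
```

```bash
python3 -c "
from h import *
import pickle
s,_=st();print(lx(s['tcp_pos']))
t=shot('top','t2.png');c=shot('scene','s2.png');w=shot('wrist','w9.png')
pickle.dump(w,open('w9.pkl','wb'))
p=proj(c,[[*E0,.02]])[0].astype(int);A=c['img'][p[1]-50:p[1]+50,p[0]-60:p[0]+74]
cv2.imwrite('pics/mix.png',np.hstack([cv2.resize(A,(400,300),interpolation=2),cv2.resize(w['img'],(400,300))]))"
```

```text
t16.35 tcp [ 0.5742 -0.027   0.187 ] yaw -4.53 tilt [0.01 0.01] F [ 0.6  1.  -3.9] w 0.0275 g 109.9
(np.float64(-0.062), np.float64(0.0))
```

View pics/mix.png

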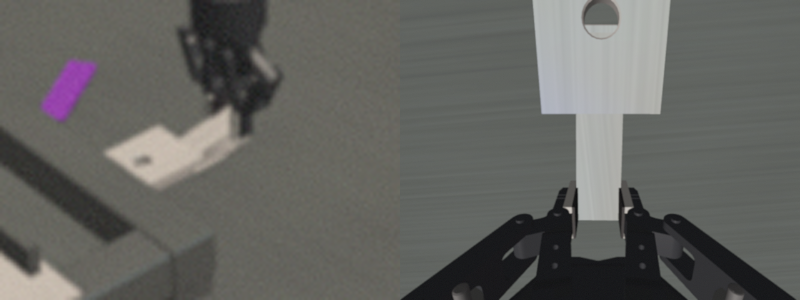

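The wedge is under the lug; through the hole a bright end shows in its lower half (row ~38, col ~320 of the full picture).

```bash
python3 -c "
from h import *
import pickle
v=pickle.load(open('w9.pkl','rb'));print(v['img'].max(2)[5:66:2,320])
for r in (36,38,40):
  for z in (.008,.012): print(r,z,lx(onplane(v,[(320,r)],z)[0]))
print(lx(onplane(v,[(320,182)],.03)[0]))"
```

```text
[ 99 102 103 103 102 102 100 102 102 102 102 103 102 103 103 102  98 136
 175 182 181 182 182 180 176 176 176 174 149 167 184]
36 0.008 (np.float64(0.0525), np.float64(0.0003))
36 0.012 (np.float64(0.0516), np.float64(0.0004))
38 0.008 (np.float64(0.0518), np.float64(0.0003))
38 0.012 (np.float64(0.0509), np.float64(0.0004))
40 0.008 (np.float64(0.0511), np.float64(0.0003))
40 0.012 (np.float64(0.0502), np.float64(0.0004))
(np.float64(-0.0003), np.float64(0.0003))
```

The packer has not moved. Now I push in small steps.

Call:
arm_command(increments=[[0.003,0,0,0,0,0,0],[0.002,0,0,0,0,0,0],[0,0,0,0,0,0,0],[0,0,0,0,0,0,0]])

```text
t: 17.0
tcp_pos: [0.579, -0.0272, 0.1873]
orientation: [-3.139, 0.124, 0.0]
force: [1.0, 1.1, -4.1]
width: 0.0274
grasp_force: 109.9
```

Call:
arm_command(increments=[[0.003,0,0,0,0,0,0],[0,0,0,0,0,0,0],[0,0,0,0,0,0,0]])

```text
t: 17.38
tcp_pos: [0.582, -0.0274, 0.1872]
orientation: [-3.139, 0.124, 0.0]
force: [-1.0, 0.2, -4.4]
width: 0.0275
grasp_force: 109.8
```

Call:
arm_command(increments=[[0.003,0,0,0,0,0,0],[0,0,0,0,0,0,0],[0,0,0,0,0,0,0]])

```text
t: 17.75
tcp_pos: [0.5844, -0.0276, 0.187]
orientation: [3.139, -0.124, -0.002]
force: [-3.7, 0.3, -4.6]
width: 0.0276
grasp_force: 109.8
```

Call:
arm_command(increments=[[0.003,0,0,0,0,0,0],[0,0,0,0,0,0,0],[0,0,0,0,0,0,0]])

```text
t: 18.12
tcp_pos: [0.5871, -0.0278, 0.1869]
orientation: [3.139, -0.123, -0.004]
force: [-5.2, 0.2, -3.5]
width: 0.0275
grasp_force: 109.9
```

Call:
arm_command(increments=[[0.003,0,0,0,0,0,0],[0,0,0,0,0,0,0],[0,0,0,0,0,0,0]])

```text
t: 18.5
tcp_pos: [0.5883, -0.0278, 0.1868]
orientation: [3.138, -0.123, -0.011]
force: [-13.3, 0.6, 3.5]
width: 0.0272
grasp_force: 110.7
```

Call:
arm_command(increments=[[0.003,0,0,0,0,0,0],[0,0,0,0,0,0,0],[0,0,0,0,0,0,0],[0,0,0,0,0,0,0]])

```text
t: 19.0
tcp_pos: [0.5903, -0.0278, 0.1867]
orientation: [3.138, -0.123, -0.016]
force: [-16.6, 1.3, 7.4]
width: 0.0274
grasp_force: 111.3
```

```bash
cat > chk.py <<'E'
from h import *
from lug import cross
s,_=st();print('tcp lug',lx(s['tcp_pos']))
v=shot('wrist');g=v['img'].max(2)
import pickle
for n,w in(('before',pickle.load(open('w9.pkl','rb'))),('now',v)):
    g=w['img'].max(2).astype(float);T=147
    pts=[]
    px=proj(w,[[*E0,.03]])[0];r=int(px[1])-12
    m=np.where(g[r]>T)[0];m=m[(m>px[0]-90)&(m<px[0]+90)];i,j=m[0],m[-1]
    a=i-1+(T-g[r,i-1])/(g[r,i]-g[r,i-1]);b=j+(g[r,j]-T)/(g[r,j]-g[r,j+1])
    q=onplane(w,[(a,r),(b,r)],.03); L=np.linalg.norm(q[0]-q[1]);h=w['c2w'][2,3]-.03
    print(n,'r',r,'width',L.round(5),'implied z',(.03+h*(1-.0705/L)).round(4) )
print(g[5:66:3,320])
E
python3 chk.py | grep -v '^\[\[\|^0.0'
```

```text
[500.65201767  73.00900382]] [[ 96.8971392  100.575695  ]
 [203.53621243  99.31188229]]
 [ 6.330e-01 -6.710e-02  3.030e-02  1.000e-04]] 0.07048441241869759
t19.00 tcp [ 0.5903 -0.0278  0.1867] yaw -4.49 tilt [-0.58 -0.05] F [-16.6   1.3   7.4] w 0.0274 g 111.3
tcp lug (np.float64(-0.0459), np.float64(0.0005))
before r 169 width 0.03948 implied z -0.0686
now r 207 width 0.04099 implied z -0.0595
[175. 176. 175. 176. 176. 177. 177. 178. 177. 178. 177. 178. 164. 147.
  86. 114. 174. 173. 173. 172. 173.]
```

```bash
sed -i 's/px\[0\]-90/px[0]-130/;s/px\[0\]+90/px[0]+130/' chk.py; python3 chk.py | tail -5
```

```text
tcp lug (np.float64(-0.0459), np.float64(0.0005))
before r 169 width 0.0702 implied z 0.0295
now r 207 width 0.07065 implied z 0.0303
[176. 175. 175. 176. 176. 176. 177. 178. 178. 178. 179. 178. 163. 147.
  86. 115. 174. 173. 172. 174. 173.]
```

Call:
arm_command(increments=[[0.003,0,0,0,0,0,0],[0,0,0,0,0,0,0],[0,0,0,0,0,0,0],[0,0,0,0,0,0,0]])

```text
t: 19.6
tcp_pos: [0.5919, -0.0278, 0.1867]
orientation: [3.137, -0.123, -0.022]
force: [-22.1, 1.5, 13.5]
width: 0.0278
grasp_force: 111.9
```

```bash
python3 chk.py | tail -6
```

```text
t19.60 tcp [ 0.5919 -0.0278  0.1867] yaw -4.48 tilt [-0.79 -0.07] F [-22.1   1.5  13.5] w 0.0278 g 111.9
tcp lug (np.float64(-0.0443), np.float64(0.0006))
before r 169 width 0.0702 implied z 0.0295
now r 210 width 0.07077 implied z 0.0305
[175. 176. 175. 176. 176. 177. 177. 177. 176. 176. 177. 177. 178. 165.
 152.  87. 129. 173. 172. 173. 172.]
```

Call:
arm_command(increments=[[0.003,0,-0.0003,0,0,0,0],[0,0,0,0,0,0,0],[0,0,0,0,0,0,0],[0,0,0,0,0,0,0]])

```text
t: 20.15
tcp_pos: [0.5941, -0.0279, 0.1867]
orientation: [3.137, -0.122, -0.025]
force: [-25.1, 1.3, 15.0]
width: 0.0275
grasp_force: 112.1
```

```bash
python3 chk.py | tail -6
```

```text
t20.15 tcp [ 0.5941 -0.0279  0.1867] yaw -4.47 tilt [-0.93 -0.08] F [-25.1   1.3  15. ] w 0.0275 g 112.1
tcp lug (np.float64(-0.0421), np.float64(0.0007))
before r 169 width 0.0702 implied z 0.0295
now r 215 width 0.07089 implied z 0.0307
[175. 176. 175. 175. 175. 176. 175. 176. 176. 176. 176. 176. 176. 176.
 177. 164. 150.  86. 143. 172. 172.]
```

```bash
python3 -c "
from plant import arm
print(arm.job_done())"
```

```text
the job is handed in; nothing more can be done
None
```

The job is handed in, though no verdict came back: one packer lies square under the lug (gap measured about 20 mm), and the wedge is held pushed in on it with about 25 N, lifting the lug an estimated 1–2 mm; the other tools were not touched.

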